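# Put the boxed cutter away in the tray rack

### The job

Put the boxed milling cutter away: lay the big square cutter case flat inside the empty sheet-metal tray, then take the tray by its sloping pull and slide it into the open tray rack, on the free pair of rails that leaves enough room above for the case (if both do, either will serve). Push the tray fully home and leave it sitting on the rails with the case in it, without disturbing the tray already stored or the other things on the bench.

Things in the scene. Friction and masses are not known exactly. Their poses are not given: they have to be found in the camera images.
- case_mid (a point): The big square cutter case: a closed telescopic box of frosted plastic, 120 x 50 x 50 mm, the cutter faintly showing through, about 0.16 kg, lying on the bench to the robot's right. This point is its centre, half-way up (25 mm above its underside). Its x axis runs along the 120 mm length, z up.
- tray_mid (a point): The empty aluminium tray on the bench: 120 mm deep (its x) by 150 mm wide (its y), about 0.16 kg, floor and walls 3 mm thick; side and rear walls stand 20 mm, the front wall 34 mm above the underside. This point: middle of the tray, 10 mm above its underside. +x points from the front (the pull) to the rear edge, which enters the rack first; z up.
- tray_pull (a point): Centre of the tray's pull, a black tab on its front wall: 30 mm wide (tray's y, grip it across this), 34 mm long, 12 mm thick, sloping up and outwards (tray's -x) at 45 degrees; hold it with the tool leaning back along that slope, to pass under what is above. Lies 75 mm along -x from the tray's middle, 24 mm above its underside; outer end 31 mm before the front wall, 40 mm up. Tray's axes.
- rack: The tray rack: open steel frame fixed to the bench, 200 mm wide over its uprights, 240 mm high, entered from its front, which faces the robot's right-hand side. x points into the rack (the sliding direction), z up; origin on the bench below the middle of a tray that is fully home. Uprights and top bars reach 54 mm before the middle. Three pairs of rails: low (free), middle (stored tray), high (free).
- low_rails (a point): Low free pair of rails, 40 mm above the bench: mid-way between the rails at the height of their upper faces, where the centre of the tray's underside comes when fully home. Rack's axes. The room above it ends at the stored tray's underside (3 mm lower over the outer 9 mm of each side of the tray, under the ledges).
- high_rails (a point): High free pair of rails, 122 to 188 mm above the bench, always 50 mm above the stored tray's underside (both pairs are clamped at some height in the frame). Same meaning of the point and axes as low_rails. The room above it ends at rack_top.
- rails_mid: The pairs of rails clamped in the frame; origin as low_rails but for the stored tray's pair. Every pair: ledges 14 mm wide under the tray's side edges; side flanges leave 4 mm play each side of the tray, 13 mm high; upturned stops at the rear, 60 mm behind the point, stop the tray when home; straight rails begin 63 mm before the point, their lead-ins (splayed out, bent down) 81 mm before it.
- stored_mid (a point): The tray already stored in the rack between the two free pairs: identical to the empty tray, about 0.9 kg, loose on its rails, holding some bare tools, its pull standing out of the rack's front. This point: its middle, 10 mm above its underside, same axes. Leave it where it is.
- rack_top (a point): Underside of the rack's front and rear top bars, on the rack's middle line, 221 mm above the bench; the room above the high rails ends here. The rack is open from above between the bars. Rack's axes.
- green_case_a: Bystander: mint-green square case 110 x 34 x 34 mm; origin at the centre of its underside.
- green_case_b: Bystander: smaller mint-green square case 85 x 30 x 30 mm; origin at the centre of its underside.
- tube: Bystander: clear tube with square ends, 130 x 28 x 28 mm; origin at the centre of its underside.
- drill_packs: Bystander: three flat drill packs side by side, 130 x 65 x 13 mm; origin at the centre of its underside.
- caliper: Bystander: sliding caliper 235 mm long, 12 mm high, lying flat; origin at the middle of its beam, on the bench.
- red_cap: Bystander: small open cap, 38 mm across and 30 mm high; origin at the centre of its underside.
- deburrer: Bystander: hand deburring tool, 135 mm long and 20 mm high; origin near its middle, on the bench.
- tray: The empty tray again: origin at the centre of its underside, same axes.
- case: The cutter case again: origin at the centre of its underside, same axes.
There are look-alikes about, which are no part of the job. Leave any blue or brown look-alike of the tray alone. Leave any orange or red look-alike of the case alone.

How it is judged:
By the outcome, as a careful person would: the job done as asked, in the order asked, and still so for the second after the job is handed in, with the robot touching nothing.
It also fails if it takes over 54 s, if anything falls off the work surface, if the arm or the gripper's body presses on something with over 40 N, if the wrist force passes 120 N, or if a joint passes its speed limit or range.

### The arm

A 7-joint arm with a two-finger parallel gripper is mounted at the origin on the work surface. World frame = base frame: x ahead of the robot, y to its left, z up, the work surface at z = 0. Lengths are in m, angles in rad, forces in N, time in s.
With the tool pointing down it reaches from about 0.35 to 0.9 m from the base axis. Payload 19.9 kg.
Tool frame: the origin (TCP) lies midway between the tips of the shut fingers; the grasp point (between the pads) lies 19 mm behind it (bot.grip_depth is the distance from the TCP to the grasp point, in m); z points along the fingers, y is the line along which they close (so a half turn about z gives the same grasp; the last joint's range is limited). The gripper opens to 85 mm and grips with 20 to 120 N. Pads are 22 mm wide; open, the fingers measure 114 mm over their backs; the gripper's body (76 mm by 85 mm) begins 54 mm behind the grasp point. The pads swing forward as they close: fully open they stand 13 mm farther back than shut.
Start: joints at [-1.347, 0.417, -0.01, 1.614, 0.005, 1.111, -0.053], TCP at [0.164, 0.603, 0.196] pointing down, gripper open.
Joint ranges: [-2.81, 2.81], [-0.39, 2.02], [-1.27, 1.25], [0.06, 2.57], [-1.19, 4.33], [0.19, 2], [-2.82, 2.82]. Speed limits (rad/s): [1.89, 1.89, 2.39, 2.39, 3.01, 3.01, 3.01].

### API

Orientations are given as a unit quaternion [x, y, z, w].
In Python, from bench import bot, eyes, finder gives the robot as it stands.
- The arm moves only by the tool jog_arm, never from a script. Its arguments are lists of equal length, an entry for each row: "dr": the turn, a rotation vector about the tool's x, y, z in degrees, a list of three; "xyz": the shift along the tool's x, y, z in cm, a list of three; "hand": the opening, from 0 (shut) to 1 (fully open). A call has 1 to 8 rows; each row shifts and turns the commanded pose from where the row before left it, along the tool's axes as they then stand; what a row does not reach is not made up. A row lasts 1/8 s, in which the tool goes at most 62.5 mm and 10.7 degrees, less where a joint would pass 70% of its speed; a pose out of reach is approached as far as the arm can. A call is refused whole if a number of a shift passes 6.25 or a number of a turn 10.7, either way. A call with a gripper value outside its range is refused whole. The fingers move at their own pace and stop on an object; "squeeze" is the grip in N (left out, the last holds). Time passes only in rows, so rows that do not move let the fingers close. It gives the time, the measured TCP pose, the force, the opening and the grip force at its end, in the units of the state.
- bot.observe(): the state, without advancing time (a new reading comes with each control period).
- eyes.read_camera(name): name is "side" or "top"; returns a dict with "frame" (400x640x3 uint8, red, green, blue), "fx", "fy", "cx", "cy" (pixels), "R" (3x3) and "t" (3): a world point X has camera coordinates R X + t. Camera axes: x right, y down, z forward; pixel columns grow to the right and rows downward; lengths in m; the calibration is good to about 2 mm. A picture is of the moment at which its call begins. There is no depth.
- bot.job_done(): hands the job in; it is judged then, once.
Trained networks look in a picture, given as the dict that the camera call returned (one of the last four; its "shot" number tells which), for a name from the list of things; names that differ only in an ending like _2 or _b are one class to them, and where a whole thing is asked for, a point or a joint stands for the part that bears it (a point fixed in the world has none). Each returns a list of dicts, best first, with "p" (0 to 1); they miss things now and then, are a little off and sometimes report something else, mostly with a low value. They report only what shows in the picture. A call takes as long as a camera call. They do not tell look-alikes from the thing itself.
- finder.look_for(label, picture): "point" ([column, row] in pixels, amid what is visible of it).
The state is a dict: "clock": time; "qpos": joint angles; "qd": joint speeds; "joint_efforts": joint torques, N m; "ee_pos": TCP position; "tcp_rot": TCP orientation; "contact_force": force on the tool from outside, world axes, zero at the start; "ft_torque": the same for the moment, N m; "width": opening from 0.0 (shut) to 1.0 (fully open); "grasp_force": force on a finger pad.
Only numpy, scipy, OpenCV 4.12 (cv2) and the standard library are available. Lean on these libraries where they do the work, as an engineer would, in place of code of your own. Each camera call takes 0.05 s, during which the arm holds its last target. There are 200 camera calls.

## Working session

There is one attempt and no reset: what is moved stays moved. The work goes in short steps, Python scripts to look and compute and a tool call to move; the robot and the scene stay as the last step left them, time stands still between calls to the robot, and variables do not carry over. Pictures are saved under pics/ and viewed, at most 10 in all, crops included, and the job is handed in when it is done.

Besides the shell and the picture viewer there is one more tool, called after "Call:" as name(argument=value, ...) on one line, values as JSON. jog_arm: Moves the arm, as the interface text tells. Its arguments: {"type":"object","properties":{"dr":{"type":"array"},"xyz":{"type":"array"},"hand":{"type":"array"},"squeeze":{"type":"number"}},"required":["dr","xyz","hand"]}

```bash
mkdir -p pics
cat > h.py <<'E'
import numpy as np, cv2
from bench import bot, eyes, finder
def shot(n,f=None):
    p=eyes.read_camera(n)
    if f: cv2.imwrite('pics/'+f,p['frame'][:,:,::-1])
    return p
def ray(p,uv):
    R=np.array(p['R']);t=np.array(p['t'])
    d=R.T@np.array([(uv[0]-p['cx'])/p['fx'],(uv[1]-p['cy'])/p['fy'],1]);return -R.T@t,d
def onz(p,uv,z):
    o,d=ray(p,uv);return o+d*(z-o[2])/d[2]
def proj(p,X):
    c=np.array(p['R'])@np.array(X)+np.array(p['t']);return [p['fx']*c[0]/c[2]+p['cx'],p['fy']*c[1]/c[2]+p['cy']]
def tri(p,u,q,v):
    o,d=ray(p,u);a,b=ray(q,v)
    A=np.c_[d,-b];s=np.linalg.lstsq(A,a-o,rcond=None)[0]
    P=o+d*s[0];Q=a+b*s[1];return (P+Q)/2,np.linalg.norm(P-Q)
E
python3 - <<'E'
from h import *
np.set_printoptions(precision=3,suppress=True)
T=shot('top','t0.png');S=shot('side','s0.png')
for p in (T,S): print(p['fx'],-np.array(p['R']).T@np.array(p['t']),np.array(p['R'])[2])
for l in ['case_mid','tray_mid','tray_pull','low_rails','high_rails','stored_mid','rack_top','rack','case','tray']:
    print(l,*[[(np.round(r['point']).astype(int).tolist(),round(r['p'],2)) for r in finder.look_for(l,p)[:3]] for p in (T,S)])
print(bot.observe())
E
```

```text
377.1680878561561 [ 0.452 -0.102  1.275] [ 0.063  0.024 -0.998]
407.6697769881686 [ 0.011 -1.205  0.858] [ 0.37   0.786 -0.496]
case_mid [([447, 230], 0.72), ([296, 147], 0.68), ([495, 227], 0.65)] [([343, 268], 0.82), ([340, 304], 0.69)]
tray_mid [([213, 265], 0.74), ([326, 196], 0.73), ([384, 281], 0.6)] [([237, 195], 0.67), ([260, 283], 0.65), ([324, 225], 0.6)]
tray_pull [([322, 194], 0.8), ([383, 284], 0.71), ([215, 265], 0.61)] [([264, 281], 0.76), ([236, 195], 0.75), ([394, 268], 0.71)]
low_rails [([231, 188], 0.93)] [([292, 153], 0.85), ([321, 226], 0.24)]
high_rails [([232, 217], 0.56)] [([275, 162], 0.59)]
stored_mid [([227, 191], 0.63)] [([392, 266], 0.71), ([295, 166], 0.55)]
rack_top [([232, 188], 0.74)] [([299, 180], 0.68)]
rack [([232, 186], 0.74), ([344, 149], 0.52)] [([298, 185], 0.56), ([347, 207], 0.54)]
case [([498, 227], 0.96), ([445, 232], 0.95), ([401, 210], 0.6)] [([340, 304], 0.82), ([347, 270], 0.73), ([367, 218], 0.7)]
tray [([382, 284], 0.87), ([326, 198], 0.83), ([218, 263], 0.55)] [([321, 226], 0.87), ([236, 198], 0.76), ([262, 282], 0.7)]
{'clock': 1.1, 'qpos': array([-1.348,  0.417, -0.01 ,  1.614,  0.005,  1.111, -0.053]), 'qd': array([-0.   , -0.001,  0.001,  0.001,  0.001,  0.   , -0.   ]), 'joint_efforts': array([ -0.001, -86.423,   0.677, -43.519,   0.019,   0.002,  -0.   ]), 'ee_pos': array([0.164, 0.603, 0.196]), 'tcp_rot': array([ 0.132,  0.991, -0.   ,  0.   ]), 'contact_force': array([ 0.913, -0.633,  0.236]), 'ft_torque': array([ 0.051,  0.031, -0.001]), 'grasp_force': 0.0, 'width': 0.996778810093833}
```

View pics/t0.png

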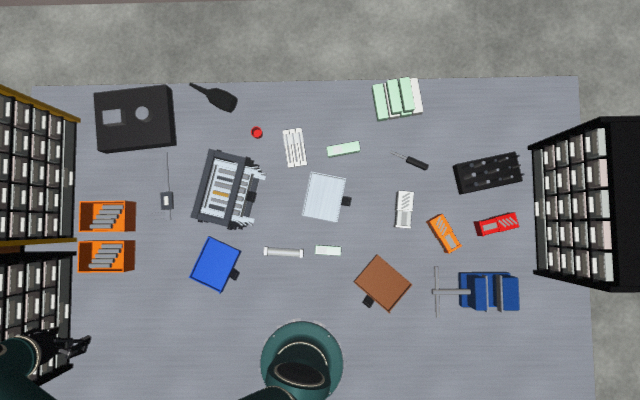

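View pics/s0.png

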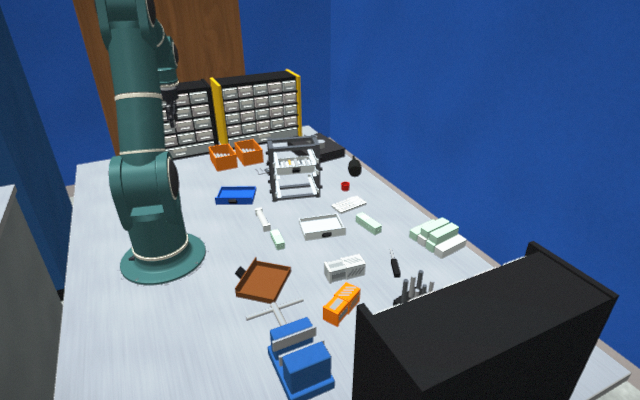

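Run:
```python
import cv2
t=cv2.imread('pics/t0.png')[140:236,186:426];cv2.imwrite('pics/t0c.png',cv2.resize(t,None,fx=3.333,fy=3.333,interpolation=cv2.INTER_CUBIC))
s=cv2.imread('pics/s0.png')[128:288,220:380];cv2.imwrite('pics/s0c.png',cv2.resize(s,None,fx=3.75,fy=3.75,interpolation=cv2.INTER_CUBIC))
```

```text
(no output)
```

View pics/t0c.png

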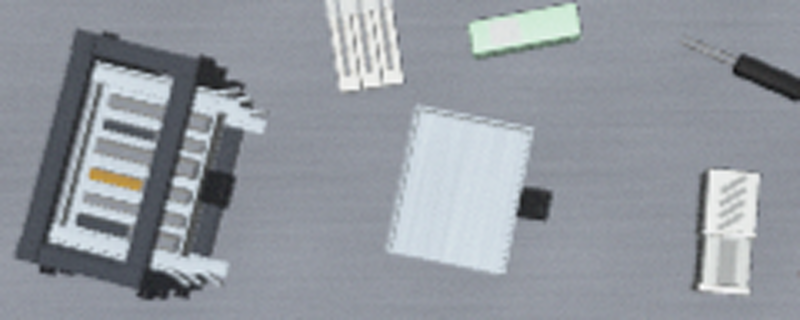

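View pics/s0c.png

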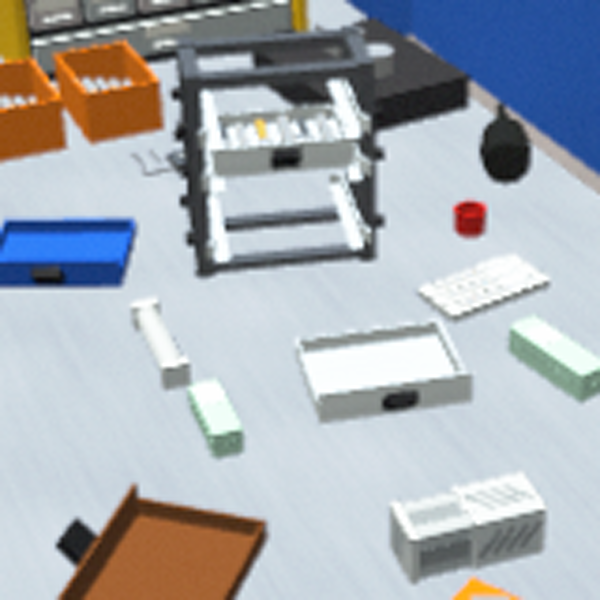

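```bash
cat > fit.py <<'E'
from h import *
from scipy.optimize import least_squares
np.set_printoptions(precision=4,suppress=True)
T=shot('top');S=shot('side')
ct=lambda a,b:(186+(a+.5)/3.3333-.5,140+(b+.5)/3.3333-.5)
cs=lambda a,b:(220+(a+.5)/3.75-.5,128+(b+.5)/3.75-.5)
def fit(name,obs,x0,zf=lambda q,z:z):
    def res(q):
        c,s=np.cos(q[2]),np.sin(q[2]);r=[]
        for p,uv,P in obs:
            X=[q[0]+c*P[0]-s*P[1],q[1]+s*P[0]+c*P[1],zf(q,P[2])]
            r.append(np.array(proj(p,X))-uv)
        return np.array(r).ravel()
    o=least_squares(res,x0,loss='soft_l1')
    print(name,o.x,'yaw',np.degrees(o.x[2]));print(res(o.x).reshape(-1,2).round(1).tolist());return o.x
if __name__=='__main__':
    t=fit('tray',[(T,ct(417,105),(.06,-.075,.02)),(T,ct(534,127),(-.06,-.075,.034)),(T,ct(505,273),(-.06,.075,.034)),(T,ct(388,252),(.06,.075,.02)),
     (S,cs(322,419),(-.06,.075,0)),(S,cs(471,402),(-.06,-.075,0)),(S,cs(471,373),(-.06,-.075,.034)),(S,cs(297,343),(.06,.075,.02)),(S,cs(440,323),(.06,-.075,.02))],[.5,-.1,1.4])
    c=fit('case',[(T,ct(762,172),(.06,-.025,.05)),(T,ct(706,171),(.06,.025,.05)),(T,ct(750,293),(-.06,-.025,.05)),(T,ct(697,290),(-.06,.025,.05)),
     (S,cs(410,580),(-.06,-.025,0)),(S,cs(547,547),(.06,-.025,0)),(S,cs(390,503),(-.06,.025,.05)),(S,cs(526,474),(.06,.025,.05))],[.5,-.3,0])
    r=fit('rack',[(T,ct(205,60),(-.054,-.1,.24)),(T,ct(145,294),(-.054,.1,.24)),(T,ct(78,30),(.074,-.1,.24)),(T,ct(17,258),(.074,.1,.24)),
     (S,cs(203,275),(-.054,.1,0)),(S,cs(378,258),(-.054,-.1,0))],[.5,.2,1.4])
    fit('stored',[(S,cs(214,172),(-.06,.075,0)),(S,cs(360,158),(-.06,-.075,0)),(S,cs(360,138),(-.06,-.075,.034)),(S,cs(212,148),(-.06,.075,.034))],[*r,.12],lambda q,z:q[3]+z)
E
python3 fit.py
```

```text
tray [ 0.5485 -0.0808  1.3612] yaw 77.9910592592004
[[0.0, 0.1], [0.3, -0.1], [0.1, 0.6], [-0.2, -0.2], [-0.5, 1.3], [0.5, -0.1], [0.8, -0.2], [-0.4, -1.2], [-0.1, -1.0]]
case [ 0.5032 -0.3407 -0.1094] yaw -6.266027442873905
[[-0.7, -0.0], [0.7, -1.2], [-0.2, 0.6], [0.2, -0.1], [0.4, 1.3], [-0.4, 1.4], [0.2, -0.8], [-0.6, -1.1]]
rack [0.5586 0.2017 1.3274] yaw 76.0529562058967
[[1.0, 0.1], [1.5, -0.0], [-5.0, -1.2], [-4.6, 0.1], [-1.0, 1.8], [0.1, 1.2]]
stored [0.5469 0.1625 1.2868 0.1504] yaw 73.72558113230093
[[0.1, 0.7], [-0.1, 1.5], [-0.2, -1.1], [0.1, -0.9]]
```

```bash
cat > plan.py <<'E'
import numpy as np, json
from scipy.spatial.transform import Rotation as Ro
def down(yaw):  # tool y at azimuth yaw (deg), pointing down
    y=np.array([np.cos(np.radians(yaw)),np.sin(np.radians(yaw)),0]);z=np.array([0,0,-1.]);return Ro.from_matrix(np.c_[np.cross(y,z),y,z])
def lean(az,a): # z azimuth az, a deg below horizontal; y is az-90
    c,s=np.cos(np.radians(a)),np.sin(np.radians(a));A=np.radians(az)
    z=np.array([c*np.cos(A),c*np.sin(A),-s]);y=np.array([np.sin(A),-np.cos(A),0]);return Ro.from_matrix(np.c_[np.cross(y,z),y,z])
def rows(p,R,wps,mm=60.,deg=10.):
    """wps: (pos,Rot,rotvec override or None[,nrows])"""
    out=[]
    for w in wps:
        P=np.array(w[0]);rv=np.array(w[2]) if len(w)>2 and w[2] is not None else np.degrees((R.inv()*w[1]).as_rotvec())
        n=w[3] if len(w)>3 else max(1,int(np.ceil(max(np.linalg.norm(P-p)*1000/mm,np.linalg.norm(rv)/deg)-1e-6)))
        for k in range(n):
            s=np.round(R.inv().apply((P-p)/(n-k))*100,2);d=np.round(rv/n,1)
            p=p+R.apply(s/100);R=R*Ro.from_rotvec(d,degrees=True);out.append((d.tolist(),s.tolist()))
    for i in range(0,len(out),8):
        print('dr',json.dumps([a for a,b in out[i:i+8]]).replace(' ',''));print('xyz',json.dumps([b for a,b in out[i:i+8]]).replace(' ',''))
    print(len(out),p.round(4))
E
python3 - <<'E'
from plan import *
p=np.array([.164,.603,.196]);R=Ro.from_quat([.132,.991,0,0])
rows(p,R,[([.30,.5,.30],None,[0,0,28.5],3),([.42,.08,.30],None,[0,0,71.5],9),([.503,-.341,.16],None,[0,0,71],8)])
E
```

```text
dr [[0.0,0.0,9.5],[0.0,0.0,9.5],[0.0,0.0,9.5],[0.0,0.0,7.9],[0.0,0.0,7.9],[0.0,0.0,7.9],[0.0,0.0,7.9],[0.0,0.0,7.9]]
xyz [[-5.27,-2.13,-3.47],[-5.55,-1.23,-3.46],[-5.68,-0.29,-3.47],[-4.19,-2.45,0.0],[-4.48,-1.86,0.0],[-4.7,-1.22,0.0],[-4.82,-0.56,0.0],[-4.85,0.1,0.0]]
dr [[0.0,0.0,7.9],[0.0,0.0,7.9],[0.0,0.0,7.9],[0.0,0.0,7.9],[0.0,0.0,8.9],[0.0,0.0,8.9],[0.0,0.0,8.9],[0.0,0.0,8.9]]
xyz [[-4.79,0.77,0.0],[-4.64,1.42,0.0],[-4.4,2.05,0.0],[-4.09,2.63,0.0],[-4.34,3.15,1.75],[-3.8,3.78,1.75],[-3.17,4.32,1.75],[-2.47,4.76,1.75]]
dr [[0.0,0.0,8.9],[0.0,0.0,8.9],[0.0,0.0,8.9],[0.0,0.0,8.9]]
xyz [[-1.7,5.09,1.75],[-0.89,5.29,1.75],[-0.06,5.37,1.75],[0.76,5.31,1.75]]
20 [ 0.503 -0.341  0.16 ]
```

Call:
jog_arm(dr=[[0,0,9.5],[0,0,9.5],[0,0,9.5],[0,0,7.9],[0,0,7.9],[0,0,7.9],[0,0,7.9],[0,0,7.9]], xyz=[[-5.2,-2.1,-2.4],[-5.4,-1.2,-2.4],[-5.5,-0.3,-2.4],[-4.3,-2.4,-1],[-4.5,-1.9,-1],[-4.7,-1.2,-1],[-4.8,-0.6,0],[-4.9,0.1,0]], hand=[1,1,1,1,1,1,1,1], squeeze=60)

```text
clock: 2.2
ee_pos: [0.3639, 0.2666, 0.2985]
tcp_rot: [0.665, 0.746, 0.0, -0.0]
contact_force: [1.2, -0.3, -0.6]
width: 1.001
grasp_force: 0.0
```

Call:
jog_arm(dr=[[0,0,7.9],[0,0,7.9],[0,0,7.9],[0,0,7.9],[0,0,8.9],[0,0,8.9],[0,0,8.9],[0,0,8.9]], xyz=[[-4.8,0.8,0],[-4.6,1.4,0],[-4.4,2.0,0],[-4.1,2.6,0],[-4.3,3.2,1.7],[-3.8,3.8,1.7],[-3.2,4.3,1.7],[-2.5,4.8,1.7]], hand=[1,1,1,1,1,1,1,1])

```text
clock: 3.2
ee_pos: [0.4585, -0.1308, 0.2302]
tcp_rot: [0.967, 0.253, 0.001, 0.0]
contact_force: [1.4, 1.4, 0.1]
width: 1.002
grasp_force: 0.0
```

```bash
cat > mv.py <<'E'
from plan import *
from bench import bot
o=bot.observe();p=np.array(o['ee_pos']);R=Ro.from_quat(o['tcp_rot'])
np.set_printoptions(precision=3,suppress=True)
print(round(o['clock'],2),p,R.as_matrix()[:,1:].T,o['qpos'])
E
python3 - <<'E'
from mv import *
D=down(-96.3)
rows(p,R,[([.503,-.341,.13],D),([.503,-.341,.017],D)])
E
```

```text
3.2 [ 0.459 -0.131  0.23 ] [[ 0.49  -0.871  0.   ]
 [ 0.001  0.    -1.   ]] [-0.543  0.143  0.835  1.951 -0.12   1.096 -0.717]
dr [[-0.0,-0.0,8.9],[-0.0,-0.0,8.9],[-0.0,-0.0,8.9],[-0.0,-0.0,8.9],[-0.0,-0.0,0.0],[-0.0,-0.0,0.0]]
xyz [[-1.61,5.12,2.51],[-0.8,5.31,2.5],[0.03,5.38,2.51],[0.87,5.3,2.5],[-0.01,0.0,5.65],[-0.01,0.01,5.65]]
6 [ 0.503 -0.341  0.017]
```

Call:
jog_arm(dr=[[0,0,8.9],[0,0,8.9],[0,0,8.9],[0,0,8.9],[0,0,0],[0,0,0]], xyz=[[-1.6,5.1,2.5],[-0.8,5.3,2.5],[0,5.4,2.5],[0.9,5.3,2.5],[0,0,4],[0,0,0]], hand=[1,1,1,1,1,1])

```text
clock: 3.95
ee_pos: [0.5022, -0.3386, 0.0881]
tcp_rot: [0.999, -0.052, -0.002, -0.001]
contact_force: [-1.1, -0.1, 0.6]
width: 1.001
grasp_force: 0.0
```

Run:
```python
from mv import *
from h import *
S=shot('side','s1.png');T=shot('top','t1.png')
D=down(-96.3)
rows(p,R,[([.503,-.341,.017],D)],mm=40)
a=cv2.resize(S['frame'][200:300,290:410,::-1],None,fx=4,fy=4,interpolation=cv2.INTER_CUBIC)
b=cv2.resize(S['frame'][130:200,255:335,::-1],None,fx=10,fy=8.571,interpolation=cv2.INTER_CUBIC)[:600]
cv2.imwrite('pics/rackside.png',b);cv2.imwrite('pics/g1.png',a)
b=cv2.resize(T['frame'][140:240,185:275,::-1],None,fx=6,fy=6,interpolation=cv2.INTER_CUBIC)
cv2.imwrite('pics/racktop.png',b)
```

```text
3.95 [ 0.502 -0.339  0.088] [[-0.105 -0.995 -0.001]
 [-0.004  0.002 -1.   ]] [-0.056  0.656  0.835  1.772 -0.574  0.981 -0.664]
dr [[-0.0,0.1,0.1],[-0.0,0.1,0.1]]
xyz [[0.07,0.12,3.56],[0.06,0.12,3.55]]
2 [ 0.503 -0.341  0.017]
```

View pics/g1.png

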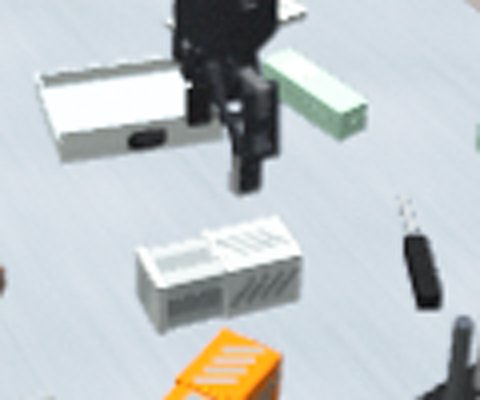

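View pics/rackside.png

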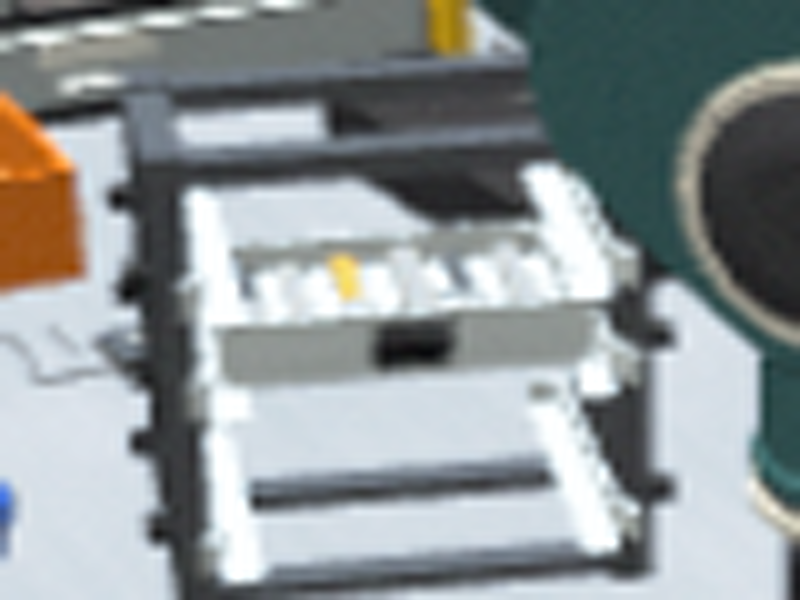

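View pics/racktop.png

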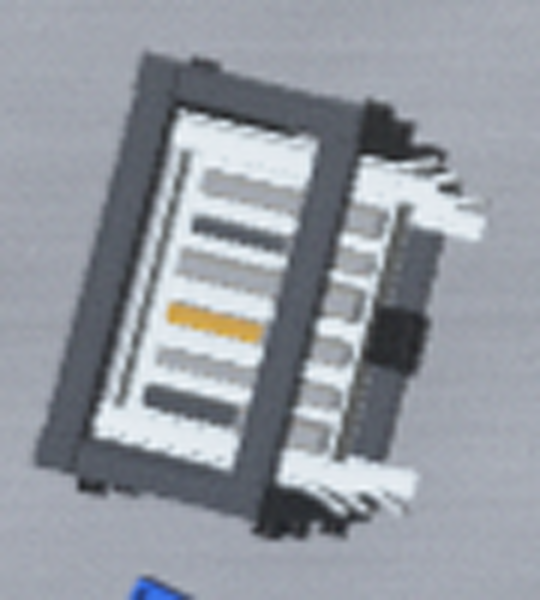

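Run:
```python
from fit import *
from mv import p as tp
print('tip proj',proj(S,tp+[0,0,.013]))
a=lambda u,v:(185+(u+.5)/6-.5,140+(v+.5)/6-.5)
b=lambda u,v:(255+(u+.5)/10-.5,130+(v+.5)/8.571-.5)
for rear in (.048,.054):
    r=fit('rack',[(T,a(362,103),(-.054,-.1,.24)),(T,a(259,520),(-.054,.1,.24)),(T,a(146,54),(rear,-.1,.24)),(T,a(38,467),(rear,.1,.24)),
     (S,cs(203,275),(-.054,.1,0)),(S,cs(378,258),(-.054,-.1,0))],[.5,.2,1.33])
    st=[(S,b(220,385),(-.06,.075,0)),(S,b(592,368),(-.06,-.075,0)),(S,b(600,305),(-.06,-.075,.034)),(S,b(222,330),(-.06,.075,.034)),(S,b(413,345),(-.078,0,.024)),(T,a(398,338),(-.078,0,.028))]
    q=fit('stored',st,[*r,.12],lambda q,z:q[3]+z)
    for P in [(-.081,.083,.035),(-.081,-.083,.035)]:
        c,s=np.cos(r[2]),np.sin(r[2]);X=[r[0]+c*P[0]-s*P[1],r[1]+s*P[0]+c*P[1],P[2]];print('lead-in',proj(S,X),b(240,580),b(600,550))
```

```text
4.15 [ 0.505 -0.339  0.092] [[-0.103 -0.995  0.   ]
 [ 0.002 -0.001 -1.   ]] [-0.058  0.651  0.838  1.77  -0.574  0.981 -0.665]
tip proj [np.float64(345.394609508049), np.float64(246.90876078937794)]
rack [0.563 0.212 1.328] yaw 76.09418613248835
[[-0.3, -0.5], [-0.7, 0.0], [0.5, -0.5], [0.6, 0.4], [-0.8, 0.4], [0.0, -0.1]]
stored [0.565 0.212 1.269 0.12 ] yaw 72.72832377473031
[[0.5, 0.6], [0.6, -0.1], [-0.3, -0.3], [-0.2, -0.7], [0.2, 0.5], [-0.2, 0.5]]
lead-in [np.float64(277.2805340791524), np.float64(196.82796970322389)] (278.55, 197.22838641932097) (314.55, 193.72821141057054)
lead-in [np.float64(317.68558245262443), np.float64(192.55560051886616)] (278.55, 197.22838641932097) (314.55, 193.72821141057054)
rack [0.562 0.209 1.328] yaw 76.09612999624824
[[0.6, -0.2], [0.3, 0.3], [-0.6, -0.7], [-0.5, 0.1], [-0.8, 0.8], [0.2, 0.2]]
stored [0.565 0.212 1.269 0.12 ] yaw 72.72832381617472
[[0.5, 0.6], [0.6, -0.1], [-0.3, -0.3], [-0.2, -0.7], [0.2, 0.5], [-0.2, 0.5]]
lead-in [np.float64(277.3585316960434), np.float64(197.16945899298238)] (278.55, 197.22838641932097) (314.55, 193.72821141057054)
lead-in [np.float64(317.8197436251755), np.float64(192.88454281125192)] (278.55, 197.22838641932097) (314.55, 193.72821141057054)
```

Call:
jog_arm(dr=[[0,0.1,0.1],[0,0.1,0.1],[0,0,0],[0,0,0]], xyz=[[0.1,0.1,3],[0,0.1,3],[0,0,1.1],[0,0,0]], hand=[1,1,1,1])

```text
clock: 4.65
ee_pos: [0.5049, -0.3412, 0.0201]
tcp_rot: [0.999, -0.054, 0.002, 0.0]
contact_force: [0.3, -0.3, 0.4]
width: 0.999
grasp_force: 0.0
```

Call:
jog_arm(dr=[[0,0,0],[0,0,0],[0,0,0],[0,0,0],[0,0,0],[0,0,0]], xyz=[[0,0,0.2],[0,0,0],[0,0,0],[0,0,0],[0,0,0],[0,0,0]], hand=[0,0,0,0,0,0], squeeze=40)

```text
clock: 5.4
ee_pos: [0.5045, -0.3413, 0.0174]
tcp_rot: [0.999, -0.054, 0.002, 0.0]
contact_force: [0.1, 0.3, 0.0]
width: 0.003
grasp_force: 0.0
```

Run:
```python
from mv import *
print(o['width'],o['grasp_force'],o['contact_force'])
D=down(-102)
# tray centre .5485,-.0808; case centre vs TCP same
rows(p,R,[([p[0],p[1],.085],R),([.5485,-.0808,.10],D),([.5485,-.0808,.06],D)])
```

```text
5.4 [ 0.504 -0.341  0.017] [[-0.107 -0.994  0.   ]
 [ 0.003 -0.    -1.   ]] [ 0.002  0.747  0.756  1.801 -0.662  0.863 -0.603]
0.0025196275074281143 0.0 [0.088 0.283 0.047]
dr [[0.0,0.0,0.0],[0.0,0.0,0.0],[-0.0,-0.0,1.2],[-0.0,-0.0,1.2],[-0.0,-0.0,1.2],[-0.0,-0.0,1.2],[-0.0,-0.0,1.2],[-0.0,-0.2,-0.2]]
xyz [[0.01,0.0,-3.38],[0.01,0.0,-3.38],[0.32,-5.27,-0.3],[0.21,-5.28,-0.3],[0.09,-5.28,-0.3],[-0.02,-5.29,-0.3],[-0.12,-5.28,-0.3],[-0.01,0.0,4.0]]
8 [ 0.548 -0.081  0.06 ]
```

Run:
```python
from mv import *
from h import *
S=shot('side');T=shot('top')
print(proj(S,p),proj(T,p))
a=cv2.resize(S['frame'][200:320,280:430,::-1],(600,480),interpolation=cv2.INTER_CUBIC)[:, :]
b=cv2.resize(T['frame'][150:270,360:410,::-1],(200,480),interpolation=cv2.INTER_CUBIC)
cv2.imwrite('pics/g2.png',np.hstack([a,b]))
```

```text
5.4 [ 0.504 -0.341  0.017] [[-0.107 -0.994  0.   ]
 [ 0.003 -0.    -1.   ]] [ 0.002  0.747  0.756  1.801 -0.662  0.863 -0.603]
[np.float64(345.00336242605147), np.float64(269.8513193410937)] [np.float64(402.52070617018416), np.float64(208.9006834949291)]
```

View pics/g2.png

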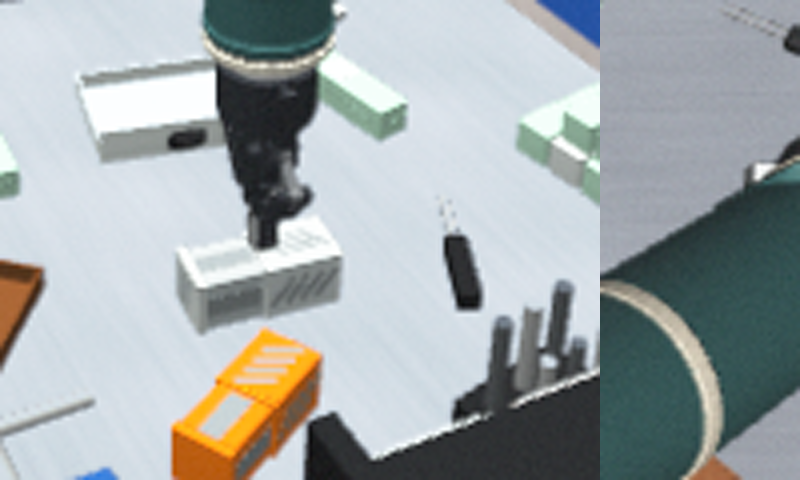

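Run:
```python
from h import *
S=shot('side');T=shot('top');np.set_printoptions(precision=3,suppress=True)
for z in (.196,.209,.24): print(proj(S,[.164,.603,z]),proj(T,[.164,.603,z]))
for z in (.017,.035,.05,.07): print(z,onz(S,(345.5,261),z))
print(bot.grip_depth, onz(T,(346,201),.03), proj(S,[0,0,0]),proj(T,[0,0,0]),S['t'],T['t'])
t=cv2.imread('pics/t0.png')[300:390,0:130];s=cv2.imread('pics/s0.png')[60:160,120:230]
cv2.imwrite('pics/g0.png',np.hstack([cv2.resize(t,(520,360)),cv2.resize(s,(396,360))[:, 60:340]]))
```

```text
[np.float64(176.29464848139122), np.float64(134.4438760618738)] [np.float64(84.54731169401964), np.float64(329.2960750031582)]
[np.float64(175.76316375524775), np.float64(131.671722363524)] [np.float64(81.54273819012585), np.float64(330.5641860150972)]
[np.float64(174.48026207357825), np.float64(124.98027768690109)] [np.float64(74.07310281136083), np.float64(333.71682211027183)]
0.017 [ 0.527 -0.303  0.017]
0.035 [ 0.516 -0.323  0.035]
0.05 [ 0.507 -0.339  0.05 ]
0.07 [ 0.494 -0.36   0.07 ]
0.0187 [ 0.532 -0.154  0.03 ] [np.float64(163.95257206660597), np.float64(256.7792789852258)] [np.float64(301.397151325613), np.float64(362.8938219482716)] [-0.521  0.21   1.368] [-0.066  0.533  1.246]
```

View pics/g0.png

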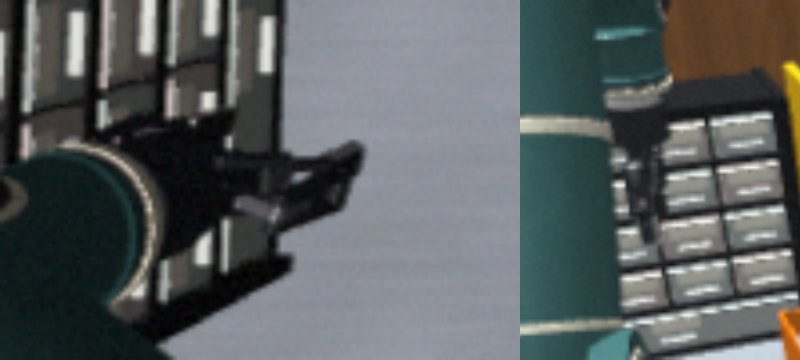

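Call:
jog_arm(dr=[[0,0,0],[0,0,0],[0,0,0],[0,0,0],[0,0,0]], xyz=[[0,0,-0.5],[0,0,0],[0,0,0],[0,0,0],[0,0,1.0]], hand=[1,1,1,1,1])

```text
clock: 6.22
ee_pos: [0.5049, -0.3414, 0.0124]
tcp_rot: [0.999, -0.054, 0.002, 0.0]
contact_force: [-0.9, 0.5, -0.1]
width: 1.004
grasp_force: 0.0
```

Call:
jog_arm(dr=[[0,0,0],[0,0,0],[0,0,0]], xyz=[[0,0,0.6],[0,0,0.6],[0,0,0]], hand=[1,1,1])

```text
clock: 6.6
ee_pos: [0.5042, -0.3412, -0.0002]
tcp_rot: [0.999, -0.054, 0.001, 0.0]
contact_force: [0.1, 0.9, 0.4]
width: 1.002
grasp_force: 0.0
```

Call:
jog_arm(dr=[[0,0,0],[0,0,0],[0,0,0],[0,0,0]], xyz=[[0,0,0.4],[0,0,0.4],[0,0,0.4],[0,0,0]], hand=[1,1,1,1])

```text
clock: 7.1
ee_pos: [0.5044, -0.3412, -0.012]
tcp_rot: [0.999, -0.054, 0.002, 0.0]
contact_force: [1.3, -0.6, 0.6]
width: 1.001
grasp_force: 0.0
```

Call:
jog_arm(dr=[[0,0,0],[0,0,0],[0,0,0],[0,0,0]], xyz=[[0,0,0],[0,0,0],[0,0,0],[0,0,0]], hand=[0,0,0,0])

```text
clock: 7.6
ee_pos: [0.5047, -0.3414, -0.0114]
tcp_rot: [0.999, -0.054, 0.002, 0.0]
contact_force: [-1.7, 1.5, 5.6]
width: 0.58
grasp_force: 42.2
```

Run:
```python
from mv import *
D=down(-102)
rows(p,R,[([p[0],p[1],.05],R),([.5495,-.0815,.055],D),([.5495,-.0815,.02],D)])
```

```text
7.6 [ 0.505 -0.341 -0.011] [[-0.108 -0.994  0.   ]
 [ 0.004 -0.001 -1.   ]] [ 0.025  0.785  0.722  1.807 -0.696  0.819 -0.58 ]
dr [[0.0,0.0,0.0],[0.0,0.0,0.0],[-0.0,-0.0,1.2],[-0.0,-0.0,1.2],[-0.0,-0.0,1.2],[-0.0,-0.0,1.2],[-0.0,-0.0,1.2],[-0.0,-0.2,-0.2]]
xyz [[0.01,0.0,-3.07],[0.01,0.0,-3.07],[0.33,-5.26,-0.1],[0.22,-5.27,-0.1],[0.11,-5.27,-0.1],[0.0,-5.28,-0.1],[-0.1,-5.28,-0.09],[-0.01,0.01,3.5]]
8 [ 0.549 -0.082  0.02 ]
```

Call:
jog_arm(dr=[[0,0,0],[0,0,0],[0,0,1.2],[0,0,1.2],[0,0,1.2],[0,0,1.2],[0,0,1.0],[0,0,0]], xyz=[[0,0,-3.1],[0,0,-3.1],[0.3,-5.3,-0.1],[0.2,-5.3,-0.1],[0.1,-5.3,-0.1],[0,-5.3,-0.1],[-0.1,-5.3,-0.1],[0,0,0]], hand=[0,0,0,0,0,0,0,0])

```text
clock: 8.6
ee_pos: [0.5495, -0.0751, 0.0549]
tcp_rot: [0.995, -0.101, 0.001, -0.001]
contact_force: [0.0, -1.4, -1.5]
width: 0.574
grasp_force: 42.3
```

Run:
```python
from mv import *
from h import *
S=shot('side','s3.png')
D=down(-102)
rows(p,R,[([.5495,-.0815,.02],D),([.5495,-.0815,-.007],D)],mm=20)
a=cv2.resize(S['frame'][170:270,270:370,::-1],(600,600),interpolation=cv2.INTER_CUBIC);cv2.imwrite('pics/g3.png',a)
```

```text
8.6 [ 0.55  -0.075  0.055] [[-0.201 -0.98  -0.002]
 [ 0.003  0.001 -1.   ]] [-0.566  0.634  0.857  1.927 -0.629  0.869 -1.152]
dr [[-0.0,-0.1,0.2],[-0.0,-0.1,0.2],[-0.0,0.0,0.0],[-0.0,0.0,0.0]]
xyz [[0.06,0.32,1.75],[0.06,0.31,1.74],[0.0,0.0,1.35],[0.0,0.01,1.35]]
4 [ 0.549 -0.082 -0.007]
```

View pics/g3.png

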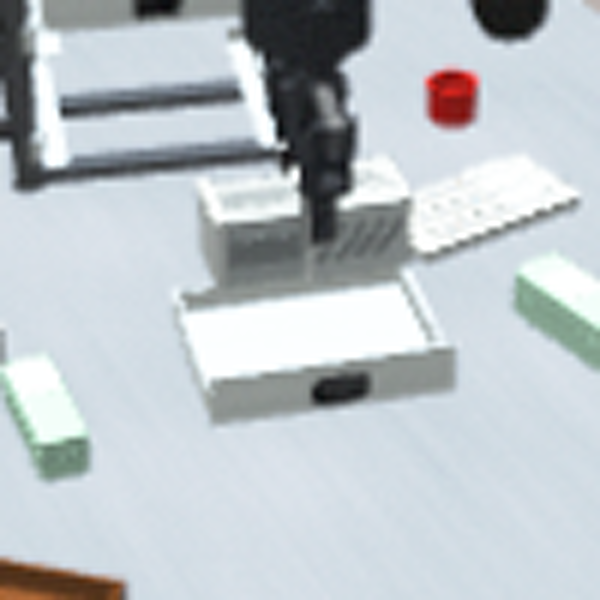

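Call:
jog_arm(dr=[[0,0,0.2],[0,0,0.2],[0,0,0],[0,0,0],[0,0,0],[0,0,0]], xyz=[[0.1,0.3,1.8],[0,0.3,1.8],[0,0,1.3],[0,0,0.7],[0,0,0.3],[0,0,0]], hand=[0,0,0,0,0,0])

```text
clock: 9.4
ee_pos: [0.5489, -0.086, -0.0035]
tcp_rot: [0.994, -0.108, 0.002, 0.0]
contact_force: [-0.2, -0.1, -1.3]
width: 0.578
grasp_force: 42.3
```

Call:
jog_arm(dr=[[0,0,0],[0,0,0],[0,0,0],[0,0,0],[0,0,0]], xyz=[[0,0,0.4],[0,0,0],[0,0,0],[0,0,0],[0,0,0]], hand=[0,0,0.75,0.75,0.75])

```text
clock: 10.02
ee_pos: [0.5488, -0.086, -0.0075]
tcp_rot: [0.994, -0.108, 0.002, 0.0]
contact_force: [0.2, 0.7, -0.4]
width: 0.748
grasp_force: 0.0
```

Run:
```python
from mv import *
print(o['width'],o['contact_force'],o['grasp_force'])
B=.033
# pull grasp: tray frame
A=78.;c,s=np.cos(np.radians(A)),np.sin(np.radians(A));t=np.array([.5485,-.0808])
def tw(x,z): return np.array([t[0]+c*x,t[1]+s*x,z])
L=lean(A,45);zt=L.as_matrix()[:,2]
for bias in ('tool','world'):
    d=zt*B if bias=='tool' else np.array([0,0,-B])
    g=tw(-.075,.024)-zt*.010           # grasp point 10 mm up the slope
    tcp=g+zt*.0187+d
    print(bias,tcp.round(4),'pre',(tcp-zt*.06).round(4),(tcp-zt*.15).round(4))
pre=g+zt*.0187+zt*B-zt*.15
up=[p[0],p[1],.12]
q1=down(-102+90)
rows(p,R,[(up,R,None,3),(pre+np.array([0,-.05,.05]),q1),(pre,L)],deg=9.5)
```

```text
10.03 [ 0.549 -0.086 -0.008] [[-0.214 -0.977 -0.   ]
 [ 0.004 -0.    -1.   ]] [-0.481  0.723  0.767  1.945 -0.723  0.767 -1.078]
0.7484850477133845 [ 0.244  0.664 -0.401] 0.0
tool [ 0.539 -0.125 -0.005] pre [ 0.53  -0.167  0.037] [ 0.517 -0.229  0.101]
world [ 0.534 -0.148 -0.015] pre [ 0.525 -0.19   0.027] [ 0.512 -0.252  0.091]
dr [[0.0,0.0,0.0],[0.0,0.0,0.0],[0.0,0.0,0.0],[0.0,-0.0,-9.0],[0.0,-0.0,-9.0],[0.0,-0.0,-9.0],[0.0,-0.0,-9.0],[0.0,-0.0,-9.0]]
xyz [[0.02,-0.0,-4.25],[0.01,-0.0,-4.25],[0.02,-0.0,-4.25],[0.1,1.95,-0.31],[-0.2,1.95,-0.31],[-0.51,1.89,-0.31],[-0.79,1.79,-0.3],[-1.06,1.64,-0.31]]
dr [[0.0,-0.0,-9.0],[0.0,-0.0,-9.0],[0.0,-0.0,-9.0],[0.0,-0.0,-9.0],[0.0,-0.0,-9.0],[0.1,9.0,-0.1],[0.1,9.0,-0.1],[0.1,9.0,-0.1]]
xyz [[-1.31,1.45,-0.3],[-1.52,1.23,-0.31],[-1.7,0.98,-0.3],[-1.83,0.7,-0.31],[-1.91,0.41,-0.3],[0.98,-0.22,1.0],[0.81,-0.21,1.14],[0.62,-0.21,1.25]]
dr [[0.1,9.0,-0.1],[0.1,9.0,-0.1]]
xyz [[0.42,-0.21,1.34],[0.2,-0.2,1.38]]
18 [ 0.517 -0.229  0.101]
```

Call:
jog_arm(dr=[[0,0,0],[0,0,0],[0,0,0],[0,0,-9],[0,0,-9],[0,0,-9],[0,0,-9],[0,0,-9]], xyz=[[0,0,-4.2],[0,0,-4.2],[0,0,-4.2],[0.1,2.0,-0.3],[-0.2,2.0,-0.3],[-0.5,1.9,-0.3],[-0.8,1.8,-0.3],[-1.1,1.6,-0.3]], hand=[0.75,0.75,0.75,0.75,0.75,0.75,0.75,0.75])

```text
clock: 11.02
ee_pos: [0.5316, -0.1841, 0.1336]
tcp_rot: [0.959, 0.283, 0.002, 0.001]
contact_force: [-0.3, 0.8, -0.3]
width: 0.751
grasp_force: 0.0
```

Call:
jog_arm(dr=[[0,0,-9],[0,0,-9],[0,0,-9],[0,0,-9],[0,0,-9],[0,9,0],[0,9,0],[0,9,0]], xyz=[[-1.3,1.5,-0.3],[-1.5,1.2,-0.3],[-1.7,1.0,-0.3],[-1.8,0.7,-0.3],[-1.9,0.4,-0.3],[1.0,-0.2,1.0],[0.8,-0.2,1.1],[0.6,-0.2,1.2]], hand=[0.75,0.75,0.75,0.75,0.75,0.75,0.75,0.75])

```text
clock: 12.02
ee_pos: [0.5172, -0.2502, 0.1197]
tcp_rot: [0.757, 0.609, 0.186, -0.146]
contact_force: [0.4, 0.5, 0.3]
width: 0.752
grasp_force: 0.0
```

Call:
jog_arm(dr=[[0,9,0],[0,9,0],[0,0,0]], xyz=[[0.4,-0.2,1.3],[0.2,-0.2,1.3],[0,0,0]], hand=[0.55,0,0])

```text
clock: 12.4
ee_pos: [0.5152, -0.2322, 0.0976]
tcp_rot: [0.721, 0.577, 0.299, -0.24]
contact_force: [0.5, 0.1, 0.5]
width: 0.134
grasp_force: 0.0
```

Run:
```python
from mv import *
from h import *
S=shot('side','s4.png');T=shot('top','t4.png')
zt=R.as_matrix()[:,2]
for X in (p,p-zt*.033,p+[0,0,.033]): print(np.round(proj(S,X),1),np.round(proj(T,X),1))
def asc(P,u0,u1,v0,v1):
    g=P['frame'].mean(2)
    print('cols',u0,u1)
    for v in range(v0,v1): print(v,''.join('#' if x<50 else '+' if x<90 else '-' if x<130 else '.' if x<165 else ' ' for x in g[v,u0:u1]))
asc(S,295,385,205,260);asc(T,310,400,175,222)
for l in ('tray_pull','case_mid'): print(l,[[(np.round(r['point'],1).tolist(),round(r['p'],2)) for r in finder.look_for(l,q)[:4]] for q in (T,S)])
```

```text
12.4 [ 0.515 -0.232  0.098] [[ 0.976 -0.218 -0.001]
 [ 0.153  0.691 -0.706]] [ 0.524  0.729  0.314  1.657 -0.842  1.426  1.009]
[332.5 230. ] [372.2 204.8]
[334.4 228. ] [380.5 205.9]
[332.6 221.5] [373.4 204.2]
cols 295 385
205                               .+#++------.  .+++-------------------------++++++++++++++#++
206                                .+#+-+++++--  .-+-----------------------+++++++++++++++++++
207                                 -++-+#+++++-.  -+----------------------+++++++++++++++++++
208                                  +++###+++++-.  ++-------------------++++++++++++++++++#++
209                                  .+++#####+++-. .++----------------+++++++++++++++++++++++
210                                   .++######++++- .++----------+--+++++++++++++++++++++#+++
211                                    -#######+#+++- .++----------+-++++++++++++++++++++++++-
212                                     +########++++- .++---------++++++++++++++++++++++++-. 
213                                     -##########+++-..----------+++++++++++++++++++++-..   
214                 
[... 8396 characters left out ...]
                                 .    ..-#++####+..
218                                .                           .       ..  .  . ....++#####+-.
219    .                                                           ......... .  .. ..+######+-
220   ....  ...                                                           .  . . . ...#+#####+
221           .                                                   .      ...   ..  ...+#######
tray_pull [[([217.0, 263.1], 0.98), ([377.8, 269.5], 0.71), ([314.6, 194.8], 0.64)], [([234.7, 195.3], 0.79), ([317.7, 235.6], 0.74), ([275.7, 164.1], 0.24)]]
case_mid [[([324.4, 197.0], 0.78), ([505.1, 219.2], 0.45)], [([342.8, 304.5], 0.89), ([261.0, 172.5], 0.69)]]
```

Run:
```python
from mv import *
from h import *
S=shot('side');T=shot('top')
print(tri(T,(348.9,201),S,(327,234.5)))
A=78.;c,s=np.cos(np.radians(A)),np.sin(np.radians(A));t=np.array([.5485,-.0808])
for x in (-.075,-.08): print(proj(T,[t[0]+c*x,t[1]+s*x,.028]),proj(S,[t[0]+c*x,t[1]+s*x,.024]))
L=lean(A,45);zt=L.as_matrix()[:,2]
g=np.array([.5387,-.1264,-.0036])
rows(p,R,[(g-zt*.05,L),(g,L)],mm=30)
```

```text
12.7 [ 0.518 -0.23   0.101] [[ 0.977 -0.212  0.006]
 [ 0.154  0.689 -0.708]] [ 0.519  0.722  0.315  1.657 -0.842  1.425  1.008]
(array([ 0.531, -0.163,  0.031]), np.float64(0.0021846160262908366))
[np.float64(346.1005134055926), np.float64(200.83143646088172)] [np.float64(326.67570027619604), np.float64(234.56478104386767)]
[np.float64(347.58520263334805), np.float64(201.12709452724167)] [np.float64(327.0286462098147), np.float64(235.37120227308634)]
dr [[0.1,0.0,0.0],[0.1,0.0,0.0],[0.1,0.0,0.0],[0.1,0.0,0.0],[0.0,0.1,0.0],[0.0,0.1,0.0]]
xyz [[0.02,-0.05,2.48],[0.03,-0.04,2.48],[0.02,-0.04,2.48],[0.03,-0.04,2.47],[0.0,0.0,2.5],[0.0,0.0,2.5]]
6 [ 0.539 -0.126 -0.004]
```

Call:
jog_arm(dr=[[0.1,0,0],[0.1,0,0],[0,0,0],[0,0,0],[0,0,0],[0,0,0],[0,0,0],[0,0,0]], xyz=[[0,-0.1,2.5],[0,0,2.5],[0.1,-0.1,2.5],[0,0,2.5],[0,0,2.0],[0,0,1.5],[0,0,0.8],[0,0,0]], hand=[0.6,0.6,0.6,0.6,0.6,0.6,0.6,0.6])

```text
clock: 13.8
ee_pos: [0.5368, -0.1309, -0.0004]
tcp_rot: [0.719, 0.58, 0.298, -0.24]
contact_force: [0.3, -0.1, 0.3]
width: 0.6
grasp_force: 0.0
```

Call:
jog_arm(dr=[[0,0,0],[0,0,0],[0,0,0],[0,0,0]], xyz=[[0,0,0],[0,0,0],[0,0,0],[0,0,0]], hand=[0.1,0.1,0.1,0.1], squeeze=110)

```text
clock: 14.3
ee_pos: [0.537, -0.1321, 0.0004]
tcp_rot: [0.719, 0.58, 0.299, -0.239]
contact_force: [-2.6, -2.2, 6.2]
width: 0.309
grasp_force: 108.1
```

Run:
```python
from mv import *
rows(p,R,[(p+[0,0,.06],R)],mm=13)
```

```text
14.3 [ 0.537 -0.132  0.   ] [[ 0.977 -0.213  0.002]
 [ 0.152  0.69  -0.707]] [ 0.427  0.811  0.23   1.791 -0.969  1.196  1.083]
dr [[0.0,0.0,0.0],[0.0,0.0,0.0],[0.0,0.0,0.0],[0.0,0.0,0.0],[0.0,0.0,0.0]]
xyz [[0.85,0.0,-0.85],[0.85,0.0,-0.85],[0.85,0.0,-0.85],[0.85,0.01,-0.85],[0.84,0.0,-0.84]]
5 [ 0.537 -0.132  0.06 ]
```

Call:
jog_arm(dr=[[0,0,0],[0,0,0],[0,0,0],[0,0,0],[0,0,0],[0,0,0]], xyz=[[0.4,0,-0.4],[0.8,0,-0.8],[0.9,0,-0.9],[1.0,0,-1.0],[1.0,0,-1.0],[0.3,0,-0.3]], hand=[0,0,0,0,0,0], squeeze=118)

```text
clock: 15.05
ee_pos: [0.5371, -0.1312, 0.0631]
tcp_rot: [0.719, 0.58, 0.299, -0.239]
contact_force: [0.2, 0.3, -2.9]
width: 0.306
grasp_force: 116.5
```

Run:
```python
from mv import *
from h import *
print(o['width'],o['grasp_force'],o['contact_force'],o['ft_torque'])
S=shot('side','s5.png');T=shot('top','t5.png')
def asc(P,u0,u1,v0,v1,st=1):
    g=P['frame'].astype(int);m=g.mean(2)
    print('cols',u0,u1)
    for v in range(v0,v1,st): print(v,''.join('#' if x<60 else '+' if x<110 else '-' if x<140 else '.' if x<170 else ':' if x<200 else ' ' for x in m[v,u0:u1]))
asc(S,285,365,185,240);
```

```text
15.05 [ 0.537 -0.131  0.063] [[ 0.977 -0.212  0.002]
 [ 0.151  0.691 -0.707]] [ 0.408  0.707  0.254  1.796 -0.927  1.26   1.003]
0.3062946710416376 116.52944684028625 [ 0.233  0.264 -2.897] [-1.427  0.259 -0.013]
cols 285 365
185 .....-------------+++++++############+----++++++++++++--.......----------+++++++
186 --------++++++++++++++++++############++--++++++++++----.......---------+++++#++
187 +++++++++++++++----....:::+############+--++++++++----.......----------+++++++++
188 ++++----.....::           .#############++++++++++---........--------++++++++++#
189 ..::                       -#############+++++++++--........--------+++++++++++#
190                            :+#############+++++++++-......---------+++++++++++++
191                             :+#############+++++++++-....---------++++++++++++++
192                              .#############++++++++++-----------++++++++++++++++
193                      ::::..:  +#####++++####++++++++++---------+++++++++++++++++
194            ::.:...----------.:+#####+...-+###+++++++++--------++++++++++++++++++
195  ::.....------------
[... 3019 characters left out ...]
                
231                                                                                 
232                                                                                 
233                                                                                 
234                                                                                 
235                                                                                 
236                                                                                 
237                                                                                 
238                                                                                 
239
```

```bash
cat > pose.py <<'E'
from h import *
from scipy.optimize import least_squares
def tp(q,P): # q: x,y,z,yaw,pitch(deg, + = rear down)
    from scipy.spatial.transform import Rotation as Ro
    return Ro.from_euler('ZY',[q[3],q[4]],degrees=True).apply(P)+q[:3]
E
python3 - <<'E'
from pose import *
S=shot('side')
# grip point fixed in tray frame (-.08,0,.03); rotate about it
for pit in (-5,0,5,10):
    o=np.array([.5485,-.0808,.063]); g=tp([*o,78,0],[-.08,0,.03]); 
    o2=o+g-tp([*o,78,pit],[-.08,0,.03])
    print(pit,*[np.round(proj(S,tp([*o2,78,pit],P)),1).tolist() for P in ([-.06,.075,0],[-.06,.075,.034],[.06,.075,.02],[-.06,-.075,0],[-.04,.06,.053])])
g=S['frame'].astype(int)
for v in range(196,228): print(v,' '.join('%3d'%x for x in g[v,296:316].mean(1)))
E
```

```text
-5 [304.5, 225.1] [304.4, 217.3] [297.8, 200.7] [346.0, 219.3] [307.5, 208.9]
0 [304.6, 225.9] [304.4, 217.7] [297.9, 203.6] [346.2, 220.2] [307.4, 209.4]
5 [304.8, 226.7] [304.4, 218.1] [298.1, 206.6] [346.4, 220.9] [307.3, 210.0]
10 [305.0, 227.5] [304.4, 218.5] [298.3, 209.7] [346.7, 221.7] [307.2, 210.7]
196 117 113 105  99  89  87  84  74  72  61  62  59  64  74  77  89  89  96 108  99
197  60  62  64  72  78  88  90  94 108 110 127 125 131 144 150 168 168 175 197 186
198 124 126 129 142 147 164 167 175 195 201 218 218 220 221 221 221 222 221 222 223
199 220 219 220 219 219 218 220 222 220 219 220 218 219 220 221 222 222 221 221 224
200 220 222 222 220 219 219 219 220 222 221 220 220 219 220 218 222 221 222 222 221
201 221 221 221 220 219 220 218 221 230 230 221 219 218 213 223 226 227 231 229 231
202 222 222 222 222 222 220 220 228 246 248 226 230 225 213 236 240 242 247 243 245
203 222 224 222 222 222 222 222 226 242 253 244 245 245 244 244 244 242 239 237 230
204 222 223 228 227 222 224 222 218 216 254 252 229 230 222 221 213 212 213 212 212
205 223 226 236 232 210 214 187 18
[... 1197 characters left out ...]
 149 151 148 117  57  65  50
220 224 224 223 223 223 219 196 187 212 153 151 153 151 151 153 152 139  81  54  34
221 224 224 223 223 224 222 207 171 162 152 153 155 151 152 155 154 152 143 103  75
222 222 224 223 222 222 223 216 178 165 152 153 153 152 150 150 150 150 149 149 143
223 223 224 224 224 223 224 220 200 166 149 150 149 150 147 149 148 148 147 147 149
224 224 224 223 223 224 222 223 214 168 150 148 149 150 152 152 150 155 158 161 162
225 224 223 224 225 223 223 222 217 186 158 162 162 163 169 174 174 184 189 198 204
226 223 224 224 222 223 224 222 217 198 189 201 199 205 216 223 223 222 222 221 223
227 224 224 222 223 221 224 223 221 223 221 223 223 223 224 224 222 223 222 221 221
```

```bash
cat > ins.py <<'E'
from mv import *
def TM(Rr,t): M=np.eye(4);M[:3,:3]=Rr.as_matrix();M[:3,3]=t;return M
# reference: tool and tray at clock 15.05
Rt0=Ro.from_matrix(np.c_[np.cross([.977,-.212,.002],[.151,.691,-.707]),[.977,-.212,.002],[.151,.691,-.707]])
tool0=TM(Rt0,[.5371,-.1312,.0631])
ref=np.array([.5485,-.0808,.0627]);PI=1.5;YA=78.
E=lambda y,pt:Ro.from_euler('ZY',[y,pt],degrees=True)
g=np.array([-.08,0,.03]);tray0=TM(E(YA,PI),ref+E(YA,0).apply(g)-E(YA,PI).apply(g))
K=np.linalg.inv(tray0)@tool0
RK=np.array([.5625,.2105]);RY=76.1
def tool_for(x,y,z,pt=0,dy=0):
    c,s=np.cos(np.radians(RY)),np.sin(np.radians(RY))
    M=TM(E(RY+dy,pt),[RK[0]+c*x-s*y,RK[1]+s*x+c*y,z])@K
    return M[:3,3],Ro.from_matrix(M[:3,:3])
M=TM(R,p)@np.linalg.inv(K);c,s=np.cos(np.radians(RY)),np.sin(np.radians(RY));d=M[:2,3]-RK
yp=Ro.from_matrix(M[:3,:3]).as_euler('ZYX',degrees=True)
print('tray in rack',np.round([c*d[0]+s*d[1],-s*d[0]+c*d[1],M[2,3]],4),'yaw',yp[0]-RY,'pitch',yp[1],'roll',yp[2],'F',o['contact_force'],o['width'])
E
python3 - <<'E'
from ins import *
rows(p,R,[(*tool_for(-.25,-.005,.058),None,4),(*tool_for(-.17,0,.05),None,4)])
E
```

```text
15.2 [ 0.537 -0.131  0.062] [[ 0.977 -0.212  0.001]
 [ 0.151  0.691 -0.707]] [ 0.408  0.709  0.254  1.797 -0.927  1.259  1.004]
tray in rack [-0.287 -0.056  0.059] yaw 1.9101725076839102 pitch 1.4978980701294036 roll 0.043322192400235424 F [-0.891  0.182 -3.005] 0.3064342335747016
dr [[-0.3,0.4,0.3],[-0.3,0.4,0.3],[-0.3,0.4,0.3],[-0.3,0.4,0.3],[-0.0,-0.0,0.0],[-0.0,-0.0,0.0],[-0.0,-0.0,0.0],[-0.0,-0.0,0.0]]
xyz [[0.63,-1.29,0.72],[0.62,-1.3,0.72],[0.6,-1.3,0.72],[0.59,-1.31,0.72],[1.23,-0.13,1.59],[1.23,-0.13,1.59],[1.23,-0.12,1.59],[1.23,-0.13,1.59]]
8 [ 0.509 -0.004  0.051]
```

Call:
jog_arm(dr=[[-0.3,0.4,0.3],[-0.3,0.4,0.3],[-0.3,0.4,0.3],[-0.3,0.4,0.3],[0,0,0],[0,0,0],[0,0,0],[0,0,0]], xyz=[[0.6,-1.3,0.7],[0.6,-1.3,0.7],[0.6,-1.3,0.7],[0.6,-1.3,0.7],[1.2,-0.1,1.6],[1.2,-0.1,1.6],[1.2,-0.1,1.5],[0,0,0]], hand=[0,0,0,0,0,0,0,0])

```text
clock: 16.2
ee_pos: [0.5057, -0.0233, 0.0533]
tcp_rot: [0.722, 0.567, 0.312, -0.244]
contact_force: [0.3, -0.9, -3.9]
width: 0.306
grasp_force: 116.7
```

Run:
```python
from ins import *
from h import *
S=shot('side','s6.png');T=shot('top','t6.png')
tr=M
def show(pt): 
    X=(tr@np.array([*pt,1]))[:3]; return np.round(proj(S,X),1).tolist(),np.round(proj(T,X),1).tolist()
for n,pt in dict(FBL=[-.06,.075,0],FTL=[-.06,.075,.034],RTL=[.06,.075,.02],RTR=[.06,-.075,.02],FBR=[-.06,-.075,0],FTR=[-.06,-.075,.034]).items(): print(n,show(pt))
def rk(x,y,z): return [RK[0]+c*x-s*y,RK[1]+s*x+c*y,z]
for n,q in dict(LL=(-.081,.083,.037),LR=(-.081,-.083,.037)).items(): print(n,np.round(proj(S,rk(*q)),1))
m=S['frame'].mean(2)
print('cols 270-345')
for v in range(176,222): print(v,''.join('#' if x<60 else '+' if x<110 else '-' if x<140 else '.' if x<175 else ':' if x<205 else ' ' if x<232 else 'o' for x in m[v,270:345]))
```

```text
16.2 [ 0.506 -0.023  0.053] [[ 0.971 -0.238  0.   ]
 [ 0.173  0.707 -0.686]] [ 0.327  0.624  0.185  2.022 -1.053  1.105  1.048]
tray in rack [-0.19  -0.001  0.052] yaw 0.36862951250219567 pitch -0.16264811069377588 roll 0.08139696820311434 F [ 0.272 -0.929 -3.861] 0.3057980726260264
FBL ([284.9, 215.3], [303.7, 232.2])
FTL ([284.4, 207.4], [303.0, 232.4])
RTL ([280.5, 194.6], [266.8, 223.8])
RTR ([318.3, 190.5], [277.6, 178.3])
FBR ([324.9, 210.7], [314.2, 187.2])
FTR ([324.9, 202.9], [313.7, 186.1])
LL [277.3 196.6]
LR [317.7 192.3]
cols 270-345
176 ###+-.oooo     -#######+------+++++++++++++++++-....-----+++++++++++.      
177 ##++-.oooo     :+#######+---++++++++++++++++++-....-------++#+++++++.      
178 ##++-.oooo      .########+++++++++++++++++++-.....--------++#++++++++.     
179 ##+++- o        :+########+++++++++++++++++-....--------+++++#+++++++-     
180 ##++#.oo         .########+++++++++++++++-.....---------++++++++++++++.    
181 ##+++:ooo        :+########++++++++++++--.....--------++++++++#+++++++-  ::
182 #++++:ooo         .+########++++++++++-.....--------+++++++++++
[... 2356 characters left out ...]
......---.-+++++-----+++###-:                    :..-...
213               :..................::::   ::-++-:                      ::..: 
214                .........::::               ::                              
215                ::::                                                        
216                                                                            
217                                                                            
218                                                                            
219                                                                            
220                                                                            
221
```

Run:
```python
from ins import *
rows(p,R,[(*tool_for(-.15,0,.044),None,3),(*tool_for(-.08,0,.044),None,5)])
```

```text
16.3 [ 0.506 -0.025  0.053] [[ 0.971 -0.24   0.001]
 [ 0.175  0.705 -0.687]] [ 0.329  0.625  0.187  2.022 -1.053  1.106  1.049]
tray in rack [-0.192 -0.002  0.052] yaw 0.24451935433428673 pitch -0.09448574189435906 roll 0.05433553199124296 F [ 0.564  0.672 -2.226] 0.30502476051209687
dr [[-0.1,-0.0,0.0],[-0.1,-0.0,0.0],[-0.1,-0.0,0.0],[0.0,-0.0,0.0],[0.0,-0.0,0.0],[0.0,-0.0,0.0],[0.0,-0.0,0.0],[0.0,-0.0,0.0]]
xyz [[0.76,-0.07,1.2],[0.76,-0.08,1.19],[0.76,-0.08,1.2],[0.96,-0.0,1.02],[0.96,-0.01,1.02],[0.96,-0.0,1.01],[0.96,-0.01,1.02],[0.96,-0.0,1.01]]
8 [0.53  0.084 0.045]
```

Call:
jog_arm(dr=[[-0.1,0,0],[-0.1,0,0],[-0.1,0,0],[0,0,0],[0,0,0],[0,0,0],[0,0,0]], xyz=[[0.8,-0.1,1.2],[0.8,-0.1,1.2],[0.7,0,1.2],[0.8,0,0.8],[0.7,0,0.8],[0.7,0,0.7],[0,0,0]], hand=[0,0,0,0,0,0,0])

```text
clock: 17.18
ee_pos: [0.5216, 0.0471, 0.0457]
tcp_rot: [0.724, 0.565, 0.313, -0.242]
contact_force: [0.3, 0.8, -3.6]
width: 0.31
grasp_force: 116.7
```

Run:
```python
from ins import *
rows(p,R,[(*tool_for(-.05,0,.043),None,5)])
```

```text
17.18 [0.522 0.047 0.046] [[ 0.97  -0.244  0.004]
 [ 0.18   0.704 -0.687]] [ 0.264  0.612  0.091  2.068 -1.142  0.987  1.019]
tray in rack [-0.118 -0.     0.045] yaw 0.04177811469445203 pitch -0.12792610152335346 roll -0.15138563098934274 F [ 0.283  0.767 -3.62 ] 0.31021090890037756
dr [[0.0,-0.0,0.0],[0.0,-0.0,0.0],[0.0,-0.0,0.0],[0.0,-0.0,0.0],[0.0,-0.0,0.0]]
xyz [[0.91,-0.01,1.0],[0.9,-0.01,1.0],[0.91,-0.01,1.01],[0.9,-0.01,1.0],[0.91,-0.01,1.01]]
5 [0.538 0.113 0.044]
```

Call:
jog_arm(dr=[[0,0,0],[0,0,0],[0,0,0],[0,0,0],[0,0,0],[0,0,0]], xyz=[[0.9,0,1.0],[0.9,0,1.0],[0.9,0,1.0],[0.9,0,1.0],[0.9,0,1.0],[0,0,0]], hand=[0,0,0,0,0,0])

```text
clock: 17.92
ee_pos: [0.5379, 0.1128, 0.0441]
tcp_rot: [0.723, 0.565, 0.313, -0.242]
contact_force: [0.2, -0.9, -3.0]
width: 0.307
grasp_force: 116.7
```

Run:
```python
from ins import *
from h import *
S=shot('side','s7.png')
rows(p,R,[(*tool_for(-.01,0,.042),None,4)])
print(np.round([proj(S,(M@np.array([-.06,y,z,1]))[:3]) for y in (.075,-.075) for z in (0,.034)],1).tolist())
m=S['frame'].mean(2)
print('cols 250-335')
for v in range(150,206): print(v,''.join('#' if x<60 else '+' if x<110 else '-' if x<140 else '.' if x<175 else ':' if x<205 else ' ' if x<232 else 'o' for x in m[v,250:335]))
```

```text
17.93 [0.538 0.113 0.044] [[ 0.97  -0.243  0.004]
 [ 0.18   0.705 -0.686]] [ 0.276  0.608 -0.089  2.077 -1.174  0.847  0.949]
tray in rack [-0.05  -0.     0.043] yaw 0.06876424152511618 pitch -0.1603647399723355 roll -0.13623020817899076 F [ 0.201 -0.903 -2.982] 0.30673423309990294
dr [[0.0,-0.0,0.0],[0.0,-0.0,0.0],[0.0,-0.0,0.0],[0.0,-0.0,0.0]]
xyz [[0.67,-0.01,0.74],[0.66,-0.01,0.74],[0.67,-0.01,0.74],[0.66,-0.01,0.74]]
4 [0.547 0.151 0.043]
[[280.1, 198.7], [279.6, 191.2], [317.2, 194.6], [317.1, 187.2]]
cols 250-335
150   . :.---+++.    :+++++#+############################+#++++++++#+++++++++++++++++++++
151 :.--++++++++.  :.+##++++-+++########################+#++++++++++#+++++++++++++++++###
152 ++++++++++++.  .++##+++-  :.######################+####+#++++++++#++++++++++++#######
153 ++++++++++++-: .#####++:ooo:+##########################+++++++++++++++++++###########
154 ++++++++++++-: :-+#####.ooo -######################+##+#+++++++++++++++++############
155 ++++++++++++-:   :+####.ooo -+##########################+++++++++++#++++++###########
156 ++++++++++++-:    -##+#.ooo:##
[... 3765 characters left out ...]
       .++++++-------+++++++++-----....::                             
199 +++-:                 .#+++#+++++++----.....::                                       
200 +++-                  -###++-.....::                                                 
201 +++.                  .+++-:                                                         
202 ++-:                   :::                                                           
203 ++-:                                                                               oo
204 ..:                                                                               ooo
205                                                                                   ooo
```

Call:
jog_arm(dr=[[0,0,0],[0,0,0],[0,0,0],[0,0,0],[0,0,0]], xyz=[[0.7,0,0.7],[0.7,0,0.7],[0.7,0,0.7],[0.5,0,0.6],[0,0,0]], hand=[0,0,0,0,0])

```text
clock: 18.6
ee_pos: [0.5471, 0.1486, 0.0442]
tcp_rot: [0.724, 0.565, 0.313, -0.242]
contact_force: [-0.5, 0.3, -3.0]
width: 0.307
grasp_force: 116.7
```

Run:
```python
from ins import *
rows(p,R,[(*tool_for(-.008,0,.038),None,3)])
```

```text
18.6 [0.547 0.149 0.044] [[ 0.97  -0.244  0.004]
 [ 0.18   0.705 -0.687]] [ 0.294  0.615 -0.2    2.072 -1.178  0.763  0.901]
tray in rack [-0.013 -0.001  0.043] yaw 0.03319447366384054 pitch -0.13295146280429943 roll -0.13449316193963706 F [-0.53   0.319 -2.975] 0.306532416317727
dr [[0.0,-0.0,0.0],[0.0,-0.0,0.0],[0.0,-0.0,0.0]]
xyz [[-0.01,-0.02,0.24],[-0.01,-0.02,0.23],[-0.01,-0.02,0.24]]
3 [0.548 0.153 0.039]
```

Call:
jog_arm(dr=[[0,0,0],[0,0,0],[0,0,0]], xyz=[[-0.07,0,0.07],[-0.07,0,0.07],[0,0,0]], hand=[0,0,0])

```text
clock: 18.98
ee_pos: [0.5471, 0.1478, 0.0421]
tcp_rot: [0.724, 0.565, 0.313, -0.242]
contact_force: [-0.0, 0.3, -2.2]
width: 0.31
grasp_force: 116.7
```

Call:
jog_arm(dr=[[0,0,0],[0,0,0],[0,0,0]], xyz=[[-0.07,0,0.07],[-0.07,0,0.07],[0,0,0]], hand=[0,0,0])

```text
clock: 19.35
ee_pos: [0.5474, 0.1478, 0.0406]
tcp_rot: [0.724, 0.565, 0.314, -0.242]
contact_force: [-3.3, -4.9, 5.8]
width: 0.307
grasp_force: 118.1
```

Call:
jog_arm(dr=[[0,0,0],[0,0,0],[0,0,0],[0,0,0]], xyz=[[0.2,0,0.15],[0.2,0,0.2],[0.2,0,0.2],[0,0,0]], hand=[0,0,0,0])

```text
clock: 19.85
ee_pos: [0.5496, 0.1558, 0.0411]
tcp_rot: [0.724, 0.565, 0.314, -0.241]
contact_force: [2.2, -0.8, 0.6]
width: 0.307
grasp_force: 117.1
```

Call:
jog_arm(dr=[[0,0,0],[0,0,0],[0,0,0]], xyz=[[0.1,0,0.1],[0.1,0,0.1],[0,0,0]], hand=[0,0,0])

```text
clock: 20.23
ee_pos: [0.5501, 0.1578, 0.0411]
tcp_rot: [0.724, 0.565, 0.313, -0.241]
contact_force: [-4.9, -10.1, 9.7]
width: 0.307
grasp_force: 118.7
```

Call:
jog_arm(dr=[[0,0,0],[0,0,0],[0,0,0]], xyz=[[0.08,0,0.07],[0,0,0],[0,0,0]], hand=[0,0,0])

```text
clock: 20.6
ee_pos: [0.5502, 0.1578, 0.041]
tcp_rot: [0.725, 0.565, 0.313, -0.241]
contact_force: [-11.0, -19.0, 16.9]
width: 0.308
grasp_force: 120.1
```

Run:
```python
from ins import *
```

```text
20.6 [0.55  0.158 0.041] [[ 0.969 -0.246  0.005]
 [ 0.182  0.703 -0.688]] [ 0.306  0.626 -0.24   2.069 -1.178  0.73   0.891]
tray in rack [-0.003 -0.002  0.04 ] yaw -0.11808092354596056 pitch -0.036494030298627446 roll -0.16995706185545675 F [-10.966 -18.996  16.858] 0.30848175399231254
```

Call:
jog_arm(dr=[[0,0,0],[0,0,0],[0,0,0],[0,0,0],[0,0,0]], xyz=[[-0.08,0,-0.08],[0,0,0],[0,0,0],[0,0,0],[0,0,0]], hand=[0,0,0.6,0.6,0.6], squeeze=60)

```text
clock: 21.22
ee_pos: [0.5497, 0.1589, 0.041]
tcp_rot: [0.724, 0.565, 0.313, -0.242]
contact_force: [1.0, 0.1, -0.2]
width: 0.6
grasp_force: 0.0
```

Call:
jog_arm(dr=[[0,0,0],[0,0,0],[0,0,0],[0,0,0],[0,0,0]], xyz=[[0,0,-0.6],[0,0,-1.5],[0,0,-2.5],[0,0,-2.5],[0,0,0]], hand=[0.6,0.6,0.6,0.6,0.6])

```text
clock: 21.85
ee_pos: [0.5377, 0.1066, 0.091]
tcp_rot: [0.724, 0.565, 0.314, -0.24]
contact_force: [-0.1, 0.5, 0.0]
width: 0.602
grasp_force: 0.0
```

Run:
```python
from ins import *
from h import *
S=shot('side','s8.png')
print(np.round([proj(S,[RK[0]+c*-.06-s*y,RK[1]+s*-.06+c*y,z]) for y in (.075,-.075) for z in (.04,.074)],1).tolist())
m=S['frame'].mean(2)
print('cols 265-335')
for v in range(152,204): print(v,''.join('#' if x<60 else '+' if x<110 else '-' if x<140 else '.' if x<175 else ':' if x<205 else ' ' if x<232 else 'o' for x in m[v,265:335]))
```

```text
21.85 [0.538 0.107 0.091] [[ 0.969 -0.247  0.007]
 [ 0.184  0.703 -0.687]] [ 0.362  0.518 -0.177  2.071 -1.065  0.859  0.812]
tray in rack [-0.056 -0.002  0.09 ] yaw -0.14324759753439764 pitch -0.053183977605578706 roll -0.2784628141243125 F [-0.073  0.522  0.024] 0.6020006506140536
[[278.6, 193.2], [278.1, 185.8], [314.8, 189.4], [314.7, 182.1]]
cols 265-335
152 .++##+##-  .+###########+++++++++++++++++++-+++++++++++++++##+########
153 .####++#:ooo.+###########+++++++++++++++++--+++++++++++++++###########
154 :-+##+##.ooo .+###########+++++++++++++++--+++++++++++++++##+#########
155   :+#+#+.ooo  .############+++++++++++++---+++++++++++++++############
156    -####.oooo  +#############++++++++++--+++++++++++++++##############
157    -###+- ooo  .+#############+++++++++-+++++++++++++++++#############
158    -####- ooo  .-+##++++++#####++++++++++++++++++++++++###############
159   :-#+##- ooo....+##+..:-.-+####++++++++++++++++++++++############++--
160   .+##+++ ooo:....+#+---.::--####++++++++++++++++++++##########+--..  
161   -++#+++ ooo -.:::++-++++-::-+###+++++++++++++++++++######
[... 2461 characters left out ...]
---.:.-+++.              
195       :+#+-.oooo    :::.....---------------+++++++++##+.              
196       :+#++.oooo .---------------+++++++#+++++++++++#++.              
197        -++++:oo .------+++++++##++++++++----....:::---.               
198        .+##+++++++++#+#+++++++----.....::                             
199        .+##+#+++++++----.....::                                       
200        -###++-.....::                                                 
201        .+++-:                                                         
202         :::                                                           
203                                                                     oo
```

Call:
jog_arm(dr=[[0,0,0],[0,0,0],[0,0,0],[0,0,0],[0,0,0],[0,0,0]], xyz=[[0,0,-4],[0,0,-5],[0,0,-5],[0,0,-5],[0,0,-3],[0,0,0]], hand=[0.6,0.6,0.6,0.6,0.6,0.6])

```text
clock: 22.65
ee_pos: [0.4978, -0.0474, 0.2415]
tcp_rot: [0.724, 0.565, 0.314, -0.241]
contact_force: [-0.4, 0.7, -0.1]
width: 0.6
grasp_force: 0.0
```

Run:
```python
from ins import *
from h import *
S=shot('side','s9.png')
for l in ('case_mid','tray_pull'): print(l,[(np.round(r['point'],1).tolist(),round(r['p'],2)) for r in finder.look_for(l,S)[:4]])
print(proj(S,[RK[0]-.005*c,RK[1]-.005*s,.068]))
m=S['frame'].mean(2); m0=cv2.imread('pics/s0.png').mean(2)
for v in range(160,200): print(v,''.join('#' if x<60 else '+' if x<110 else '-' if x<140 else '.' if x<175 else ':' if x<205 else ' ' if x<232 else 'o' for x in m[v,268:328]))
print('changed px near stored tray/bystanders', [(int((abs(m-m0)[a:b,e:f]>40).sum())) for a,b,e,f in ((160,174,276,318),(180,200,335,350),(195,215,330,368),(200,252,250,290))])
```

```text
22.65 [ 0.498 -0.047  0.241] [[ 0.969 -0.246  0.006]
 [ 0.183  0.703 -0.687]] [ 0.544  0.308 -0.021  1.928 -0.809  1.293  0.669]
tray in rack [-0.215  0.     0.24 ] yaw -0.09744463723411911 pitch -0.07311470599742301 roll -0.23998162624099983 F [-0.437  0.715 -0.129] 0.5996687456820378
case_mid [([340.5, 304.0], 0.57), ([295.1, 178.5], 0.5)]
tray_pull [([262.8, 282.1], 0.81), ([274.4, 163.9], 0.75), ([298.1, 188.2], 0.57), ([235.5, 194.4], 0.57)]
[np.float64(294.62088283713723), np.float64(179.13651958355274)]
160 +#+##+ ooo:........++##+-############+++.::::..:-+++++#####+
161 +++#++ ooo -.::  : +###++################+++++++###+#####+-.
162 ####+. ooo -:oo  oo:################+################+#++:  
163 ####-:. ooo-:oo  ooo+##############- .++##+++######+-.-.:   
164 ####+-. ooo.:oo  ooo:+########++++- oo::---..#++###+.       
165 +###+-. ooo  ooo  ooo.##+-####+...  o :: :..-##++##+.       
166 :+##+-.ooooo ooo  ooo.++..###++.-...........-++++##+.       
167 :+##++.ooooo  o : ::....--+++++++...........-+--###++.:     
168 .+####.o:..............-+##+++#+-...........--: ++++++.     
[... 1369 characters left out ...]
  .++#++- o ..............-#####++-.........: ooo:..+.       
191  .+##+++ oo...............----...:::::      oooo ..+.       
192  .####+.  o............::::::                ooo +-+.       
193   --##+.: o :.:::::                  :::..... ooo+++.       
194    :+#+-. ooo              :::.....----------.:.-##+.       
195    :+#+-.oooo    :::.....---------------+++++++#+#++.       
196    :++++.oooo .---------------++++++++#++++++++++##+.       
197     -#+++:oo .------++++++++##+++++++----.....::---.:       
198     -###+++++++++##++++++++----.....::                      
199     .++###++++++++---.....::                                
changed px near stored tray/bystanders [179, 0, 2, 0]
```

```bash
python3 -c "
from bench import bot
print(bot.job_done())"
```

```text
the job is handed in; nothing more can be done
None
```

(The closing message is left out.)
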